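# Shut the marked air valve under the sliding cover

### The arm

A 7-joint arm with a two-finger parallel gripper is mounted at the origin on a cart in front of the work surface, level with it; the furniture and walls round the work are solid. World frame = base frame: x ahead of the robot, y to its left, z up, the work surface at z = 0. Lengths are in mm, angles in rad, forces in N, time in s.
With the tool pointing down it reaches from about 425 to 1025 mm from the base axis. Payload 3.6 kg.
Tool frame: the origin (TCP) lies on the front face of the gripper's body, between the roots of the fingers; the fingertips stand 73 mm ahead of it and the grasp point (between the pads) lies 54 mm ahead of it; z points along the fingers, x is the direction in which the jaws open and shut, and the axes are right-handed (so a half turn about z gives the same grasp; the last joint's range is limited). The gripper opens to 85 mm and grips with 20 to 120 N. Pads are 22 mm wide; open, the fingers measure 114 mm over their backs; the gripper's body (76 mm by 85 mm) begins 54 mm behind the grasp point. The pads swing forward as they close: fully open they stand 13 mm farther back than shut.
Start: joints at [-1.379, 0.591, 0.048, 1.609, -0.033, 0.943, -0.034], TCP at [204.389, 695.597, 303.902] pointing down, gripper open.
Joint ranges: [-2.69, 2.69], [-0.47, 2.24], [-1.27, 1.36], [0.19, 2.51], [-1.53, 4.68], [0.08, 2.07], [-3.09, 3.09]. Speed limits (rad/s): [2.57, 2.57, 3.14, 3.14, 3.14, 3.14, 3.14].

### API

Orientations are given as a 3x3 rotation matrix whose columns are the frame's x, y, z axes.
In Python, from workcell import * gives the robot as it stands.
- The arm moves only by the tool drive_tool, never from a script. Its argument "targets" is a list of rows, each a list of 5 numbers: the shift along the tool's x, y, z in mm, then the turn about the tool's z in rad, then the opening in per cent of the stroke, from 0 (shut) to 100 (fully open). A call has 1 to 12 rows; each row shifts and turns the commanded pose from where the row before left it, along the tool's axes as they then stand; what a row does not reach is not made up. A row lasts 1/10 s, in which the tool goes at most 50 mm and 8.59 degrees, less where a joint would pass 70% of its speed; a pose out of reach is approached as far as the arm can. A call is refused whole if a number of a shift passes 50 or a number of a turn 0.15, either way. A call with a gripper value outside its range is refused whole. The fingers move at their own pace and stop on an object; "grip_force" is the grip in N (left out, the last holds). Time passes only in rows, so rows that do not move let the fingers close. It gives the time, the measured TCP pose, the force and the opening at its end, in the units of the state.
- get_state(): the state, without advancing time (a new reading comes with each control period).
- get_image(name): name is "scene" or "top" or "wrist"; returns a dict with "image" (480x640x3 uint8, red, green, blue), "fov_y" (degrees; the focal length in pixels is half the picture's height over the tangent of half this angle, whatever the lens; pixels are square), "cx", "cy" (the principal point, pixels), "R" (3x3) and "t" (3): a world point X has camera coordinates R X + t. Camera axes: x right, y down, z forward; pixel columns grow to the right and rows downward; lengths in mm; the calibration is good to about 2 mm. A picture is of the moment at which its call begins. There is no depth.
- close_job(): hands the job in, once; it reports no verdict.
Trained networks look in a picture, given as the dict that the camera call returned (one of the last four; its "shot" number tells which), for a name from the list of things; names that differ only in an ending like _2 or _b are one class to them, and where a whole thing is asked for, a point or a joint stands for the part that bears it (a point fixed in the world has none). Each returns a list of dicts, best first, with "score" (0 to 1); they miss things now and then, are a little off and sometimes report something else, mostly with a low value. They report only what shows in the picture. A call takes as long as a camera call.
- spot_in(picture, target): "location" ([column, row] in pixels, amid what is visible of it).
- landmark_of(picture, target): "location" ([column, row] in pixels: a listed point, or the origin of a listed thing).
The state is a dict: "t": time; "joint_pos": joint angles; "dq": joint speeds; "joint_torque": joint torques, N m; "tool_pos": TCP position; "ee_rot": TCP orientation; "contact_force": force on the tool from outside, world axes, zero at the start; "wrist_torque": the same for the moment, N m; "grip_width": opening from 0.0 (shut) to 1.0 (fully open).
Only numpy, scipy, OpenCV 4.12 (cv2) and the standard library are available. Lean on these libraries where they do the work, as an engineer would, in place of code of your own. Each camera call takes 0.05 s, during which the arm holds its last target.

### The job

Slide the flat cover of the grey air box on the bench all the way aside to its stop (it has an upright lug to push on), so that the two valve handles in the well are revealed. Then push the handle marked with the round disc over, away from the robot's side of the box, until it is fully shut against its stop. Push only: do not lift the cover, do not move the plain handle, leave the things lying about where they are, and finish clear of everything with the cover still aside.

Things in the scene. Friction and masses are not known exactly. Their poses are not given: they have to be found in the camera images.
- air_box: Fixed grey box, 207 (x) x 330 (y) x 84 mm high; origin: centre of underside, x away from the robot, y along it, z up. Its +y half is an open well (inside x -80..80, y 5..158 mm, floor z 6) with two valves; its -y half a closed deck. The cover slides on runners (tops z 78, along the long walls) between guides and end lips, all to z 84 (lips' inner faces y -158 and 158).
- cover: Loose aluminium plate 190 (x) x 150 (y) x 5 mm, about 0.35 kg; origin at the centre of its underside, axes parallel to the box's. It lies over the well at y +63..+81 mm of the box and slides along the box's -y onto the deck, where it meets the end lip at about y -83 mm of the box (aside = within 15 mm of that).
- cover_lug (a point): Centre of the top of the cover's black upright lug, in the middle of the cover: a bar 60 (x) x 10 (y) mm whose top stands 24 mm above the plate's upper face (29 mm above the cover's origin). Push on its long +y face.
- valve_marked: Fixed brass valve on the well's floor carrying the marked handle, in either of two places (y +42 or +114 mm, x +15 mm of the box). Origin at the centre of its underside, axes parallel to the box's; the handle's hinge runs along y, 20 mm above the origin (26 mm above the bench).
- marked_tip (a point): Centre of the round disc (26 mm across, 6 mm thick) on the marked handle, 42 mm from the hinge. The disc is the mark; the handle is a flat steel bar 11 mm wide and its uppermost point is 55 mm from the hinge.
- handle_marked (a joint): Angle of the marked handle (rad): 0 = open, leaning 35 degrees from upright toward -x of the box (to the robot); upright at 0.61; shut at 1.22 on a rigid stop, leaning 35 degrees toward +x. Starts at 0 to 0.12. It turns against light friction (0.06 N m) and stays where it is left.
- valve_plain: The other brass valve, just like it, 72 mm beside it along the box's y.
- handle_plain (a joint): Angle of the plain handle, a bare steel bar 11 mm wide and 50 mm long without a disc; same values and same hinge height. Must stay as it is (open).
- tape_2: Roll of black tape, 62 x 59 x 19 mm, lying flat beside the -y end of the box; origin at the centre of its underside. Leave alone.
- plug_gauge: Metal plug gauge, 22 mm thick, 97 mm long, lying behind the box; origin at the centre of its underside. Leave alone.
- lot_stamp: Wooden-handled stamp, 25 x 34 x 64 mm high, standing behind the box; origin at the centre of its underside. Leave alone.
- pen_2: Black pen, 145 mm long, lying in front of the box; origin at the centre of its underside. Leave alone.
- screwdriver: Red-handled screwdriver, 190 mm long, lying at the front right of the bench; origin at the centre of its underside. Leave alone.

How it is judged:
By the outcome, as a careful person would: the job done as asked, in the order asked, and still so for the second after the job is handed in, with the robot touching nothing.
It also fails if it takes over 43 s, if anything falls off the work surface, if the arm or the gripper's body presses on something with over 40 N, if the wrist force passes 120 N, or if a joint passes its speed limit or range.

## Working session

There is one attempt and no reset: what is moved stays moved. The work goes in short steps, Python scripts to look and compute and a tool call to move; the robot and the scene stay as the last step left them, time stands still between calls to the robot, and variables do not carry over. Pictures are saved under pics/ and viewed, and the job is handed in when it is done.

Besides the shell and the picture viewer there is one more tool, called after "Request:" in YAML: its name, and indented under it one key for each argument. drive_tool: Moves the arm, as the interface text tells. Its arguments: {"type":"object","properties":{"targets":{"type":"array"},"grip_force":{"type":"number"}},"required":["targets"]}

```bash
ls; mkdir -p pics; cat > h.py <<'E'
from workcell import *
import numpy as np, cv2
def save(p,n): cv2.imwrite('pics/'+n+'.png', cv2.cvtColor(np.ascontiguousarray(p['image']),cv2.COLOR_RGB2BGR))
def ray(p,uv):
    f=240/np.tan(np.radians(p['fov_y'])/2)
    d=np.array([(uv[0]-p['cx'])/f,(uv[1]-p['cy'])/f,1.0]);R=np.array(p['R']);t=np.array(p['t'])
    return -R.T@t, R.T@d
def atz(p,uv,z):
    o,d=ray(p,uv); return o+d*(z-o[2])/d[2]
def tri(obs):
    A=np.zeros((3,3));b=np.zeros(3)
    for p,uv in obs:
        o,d=ray(p,uv);d=d/np.linalg.norm(d);M=np.eye(3)-np.outer(d,d);A+=M;b+=M@o
    return np.linalg.solve(A,b)
def proj(p,X):
    f=240/np.tan(np.radians(p['fov_y'])/2)
    c=np.array(p['R'])@np.array(X)+np.array(p['t']); return [p['cx']+f*c[0]/c[2],p['cy']+f*c[1]/c[2]]
E
python3 - <<'E'
from h import *
np.set_printoptions(precision=1,suppress=True)
s=get_state();print(s['t'],s['tool_pos'],s['ee_rot'],s['contact_force'],s['grip_width'])
P={}
for n in ('scene','top','wrist'):
    p=get_image(n);P[n]=p;save(p,n+'0');print(n,ray(p,(320,240)),p['fov_y'])
    for k in ('air_box','cover','cover_lug','marked_tip'):
        for l in landmark_of(p,k)[:2]:
            z={'air_box':0,'cover':78,'cover_lug':107,'marked_tip':60}[k]
            print(k,l['location'],round(l['score'],2),atz(p,l['location'],z))
E
```

```text
pics
0.0 [204.2 695.  302.8] [[ 0.3  1.  -0. ]
 [ 1.  -0.3 -0. ]
 [-0.   0.  -1. ]] [ 1.3  0.4 -0.1] 0.9975599141925322
scene (array([ 141.4, -707. ,  498.4]), array([ 0.4,  0.8, -0.4])) 54.70132509468117
air_box [274.4, 255.7] 0.63 [507.4 139.3   0. ]
cover [264.6, 214.0] 0.84 [514.8 199.5  78. ]
cover_lug [264.5, 201.9] 0.97 [516.8 200.4 107. ]
cover_lug [298.9, 374.7] 0.28 [ 329.  -326.4  107. ]
top (array([ 369.9,   34.4, 1141.7]), array([ 0.1,  0. , -1. ])) 46.76199730129834
air_box [267.9, 254.6] 0.62 [509.2 147.5   0. ]
cover [232.4, 248.1] 0.66 [510.8 208.9  78. ]
cover_lug [232.5, 244.0] 0.84 [514.7 204.4 107. ]
marked_tip [332.7, 207.0] 0.24 [600.1  16.3  60. ]
wrist (array([124.3, 720.2, 373.6]), array([ 0.3, -0.1, -0.9])) 71.9233088180397
cover [2.1, 417.8] 0.34 [325.5 276.   78. ]
```

View pics/scene0.png

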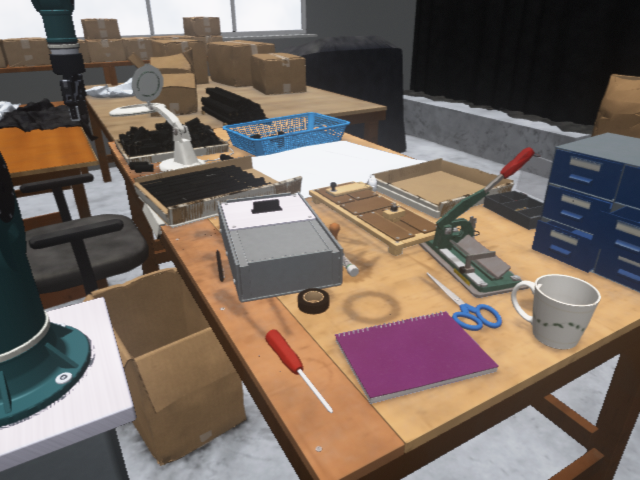

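View pics/top0.png

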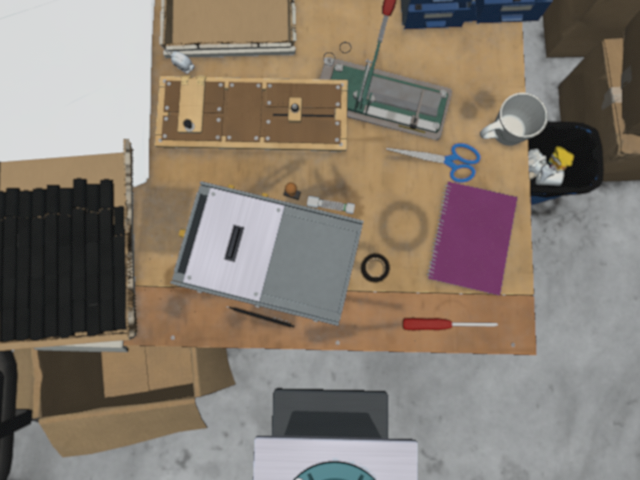

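```bash
python3 - <<'E'
import cv2
a=cv2.imread('pics/top0.png')[170:335,165:375];cv2.imwrite('pics/crop0.png',cv2.resize(a,None,fx=3.6,fy=3.6,interpolation=cv2.INTER_CUBIC))
E
```

```text
(no output)
```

View pics/crop0.png

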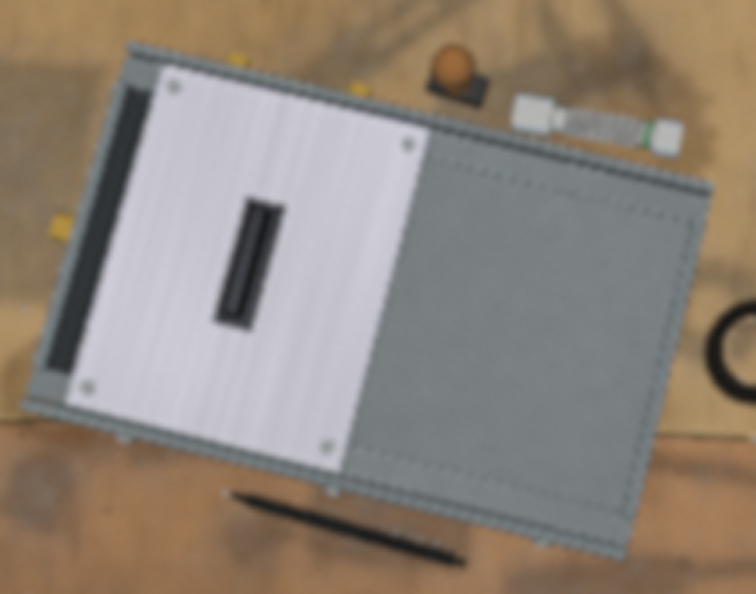

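The crop shows the box rotated about −13°, with its rim corners at crop (132,47), (710,188), (625,555) and (27,407). The cover sits over the left half with its lug at about (250,264), which is full-image (234,243), and this matches the network.

```bash
python3 - <<'E'
from h import *
np.set_printoptions(precision=2,suppress=True)
p=get_image('top');q=get_image('scene')
c=np.array([(132,47),(710,188),(625,555),(27,407)])/3.6+[165,170]
W=np.array([atz(p,u,84) for u in c])[:,:2];print(W)
L=np.array([(103.5,165),(103.5,-165),(-103.5,-165),(-103.5,165)])
def fit(W):
    m=W.mean(0);H=L.T@(W-m);U,S,V=np.linalg.svd(H);R=(U@V).T;return m,R
m,R=fit(W);print(m,np.degrees(np.arctan2(R[1,0],R[0,0])),(W-(L@R.T+m)))
print([np.linalg.norm(W[i]-W[(i+1)%4]) for i in range(4)])
la=landmark_of(p,'cover_lug')[0]['location'];lb=landmark_of(q,'cover_lug')[0]['location']
X=tri([(p,la),(q,lb)]);print('lug',X,'boxframe',R.T@(X[:2]-m))
# scene overlay check
im=q['image'].copy()
for z in (0,84):
    pts=np.array([proj(q,[*(R@l+m),z]) for l in L]).round().astype(int)
    cv2.polylines(im,[pts],True,(255,0,0),1)
for y in(42,114):
    u=proj(q,[*(R@[15,y]+m),84]);cv2.circle(im,(int(u[0]),int(u[1])),2,(0,255,0),-1)
a=cv2.resize(im[170:320,180:380],None,fx=4,fy=4);save({'image':a},'ov0')
s=get_state();print(s['t'],s['tool_pos'],np.array(s['ee_rot']))
E
```

```text
[[637.28 274.67]
 [566.13 -41.05]
 [370.58   1.37]
 [440.4  318.63]]
[503.6  138.41] -12.51649536200169 [[-3.12 -2.39]
 [-2.75  4.05]
 [ 3.78  1.62]
 [ 2.09 -3.28]]
[np.float64(323.6337261546505), np.float64(200.1037145351535), np.float64(324.854185348736), np.float64(201.72387293541175)]
lug [521.45 208.    99.55] boxframe [ 2.35 71.81]
0.95 [204.42 695.6  303.94] [[ 0.28  0.96  0.  ]
 [ 0.96 -0.28  0.  ]
 [ 0.    0.   -1.  ]]
```

View pics/ov0.png

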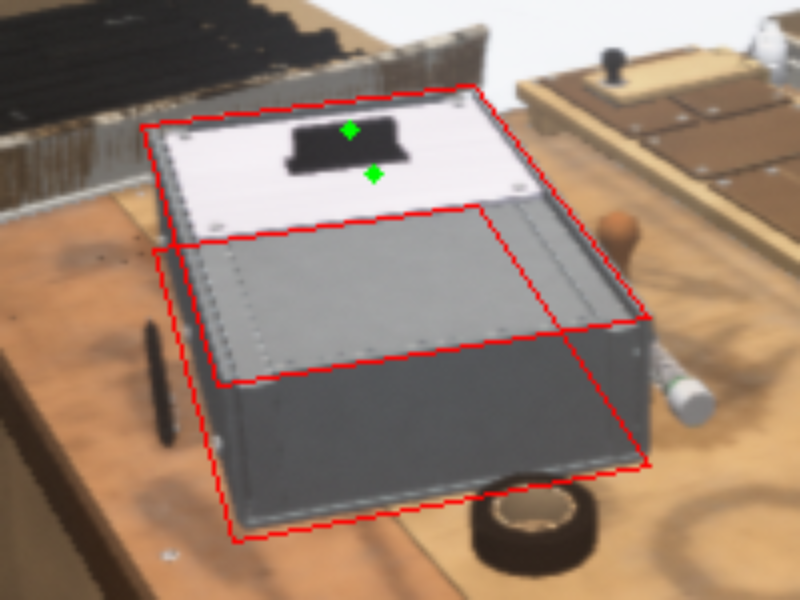

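```bash
cat >> h.py <<'E'
YAW=np.radians(-12.5);M0=np.array([503.6,138.4])
def box2w(b,M=M0,y=YAW):
    c,s=np.cos(y),np.sin(y);return np.array([[c,-s],[s,c]])@np.array(b[:2])+M
def w2box(w,M=M0,y=YAW):
    c,s=np.cos(y),np.sin(y);return np.array([[c,-s],[s,c]]).T@(np.array(w[:2])-M)
def report(tgt_box=None,z=None,**k):
    s=get_state();T=np.array(s['ee_rot']);p=np.array(s['tool_pos'])
    print('t',s['t'],'tcp',p,'box',w2box(p,**k),'F',s['contact_force'],'g',s['grip_width'],'q',np.round(s['joint_pos'],2))
    h=np.arctan2(T[1,0],T[0,0]);print('turn needed',-((k.get('y',YAW)+np.pi/2)-h))
    if tgt_box is not None:
        print('shift', T.T@(np.array([*box2w(tgt_box,**k),z])-p))
np.set_printoptions(precision=3,suppress=True)
E
python3 -c "
from h import *
report([1,108],200)"
```

```text
t 0.95 tcp [204.415 695.604 303.944] box [-412.694  479.24 ] F [-0.91  -0.829  0.123] g 1.004712941067317 q [-1.38  0.59  0.05  1.61 -0.03  0.94 -0.03]
turn needed -0.06759953480635161
shift [-342.458  437.823  103.926]
```

Request:
drive_tool:
  targets:
    - [-20,25,0,0,50]
    - [-30,38,0,0,0]
    - [-30,38,0,0,0]
    - [-30,38,0,0,0]
    - [-30,38,0,0,0]
    - [-30,38,0,0,0]
    - [-30,38,0,0,0]
    - [-30,38,0,0,0]
    - [-30,38,0,0,0]
    - [-30,38,0,0,0]
    - [-30,38,0,0,0]
    - [-22,32,20,-0.067,0]
  grip_force: 30

```text
t: 2.15
tool_pos: [530.5, 242.0, 286.4]
ee_rot: [[0.218, 0.976, 0.006], [0.976, -0.218, 0.002], [0.003, 0.006, -1.0]]
contact_force: [1.0, 0.6, -0.2]
grip_width: 0.001
```

```bash
python3 -c "
from h import *
report([1,108],200)
p=get_image('wrist');save(p,'w1')"
```

```text
t 2.15 tcp [530.452 241.97  286.414] box [  3.799 106.927] F [ 0.974  0.551 -0.166] g 0.0009436530035835825 q [-0.57  0.43  0.08  1.96 -0.05  0.75  0.89]
turn needed -0.0014966155807538684
shift [ 0.769 -3.297 86.399]
```

View pics/w1.png

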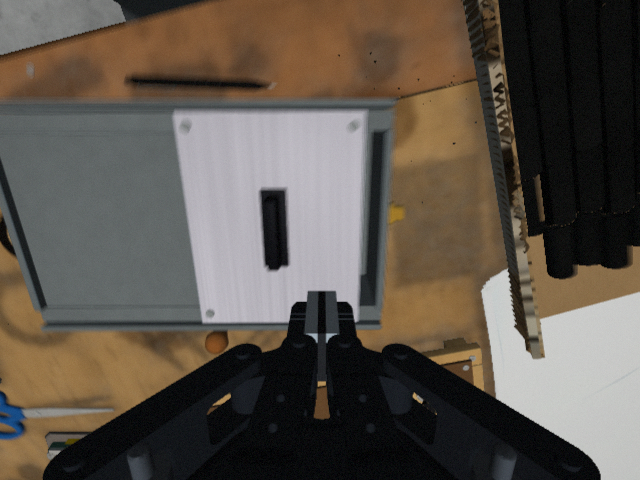

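```bash
python3 -c "
from h import *
p=get_image('wrist');s=get_state();T=np.array(s['ee_rot']);t=np.array(s['tool_pos'])
for d in (60,73,86):
  for y in (-11,11): print(d,y,[np.round(proj(p,t+T@np.array([x,y,d])),1) for x in (-14,0,14)])
l=landmark_of(p,'cover_lug')[0];print(l, w2box(atz(p,l['location'],107)))
l=landmark_of(p,'cover')[0];print(l, w2box(atz(p,l['location'],78)))
# rim corners visible: (395,100),(381,328),(45,328) at z84
for u in ((395,100),(381,328),(45,328)): print(w2box(atz(p,u,84)))
for u in ((174,111),(367,111),(358,322),(203,324)): print('cov',w2box(atz(p,u,83)))
"
```

```text
60 -11 [array([291.5, 294.4]), array([323.5, 294.5]), array([355.4, 294.5])]
60 11 [array([292.8, 337. ]), array([323.3, 337.1]), array([353.7, 337.2])]
73 -11 [array([293.9, 281.2]), array([323.3, 281.3]), array([352.8, 281.3])]
73 11 [array([294.9, 321.2]), array([323.1, 321.3]), array([351.3, 321.3])]
86 -11 [array([295.8, 269.9]), array([323.2, 270. ]), array([350.5, 270. ])]
86 11 [array([296.8, 307.6]), array([323. , 307.7]), array([349.2, 307.7])]
{'location': [284.1, 232.1], 'score': 0.92} [ 2.255 71.041]
{'location': [287.3, 221.2], 'score': 0.92} [ 1.728 70.599]
[-93.19  155.613]
[105.15  155.216]
[ 103.397 -162.933]
cov [-87.045 -11.108]
cov [-85.76  135.151]
cov [ 99.127 133.484]
cov [100.493 -12.766]
```

```bash
python3 - <<'E'
from h import *
from scipy.optimize import least_squares
P={n:get_image(n) for n in('top','wrist')}
s=get_state();print(s['t'])
top=np.array([(132,47),(710,188),(625,555),(27,407)])/3.6+[165,170]
topc=np.array([(163,66),(430,129),(342,471),(66,403)])/3.6+[165,170]
B=[(103.5,165),(103.5,-165),(-103.5,-165),(-103.5,165)]
C=[(95,75),(95,-75),(-95,-75),(-95,75)]
obs=[('top',u,b,84,0) for u,b in zip(top,B)]+[('top',u,b,83,1) for u,b in zip(topc,C)]
obs+=[('wrist',(395,100),B[3],84,0),('wrist',(381,328),B[0],84,0),('wrist',(45,328),B[1],84,0)]
obs+=[('wrist',u,b,83,1) for u,b in (((174,111),C[2]),((367,111),C[3]),((358,322),C[0]),((203,324),C[1]))]
def pr(p,X,k,dt=np.zeros(3)):
    f=240/np.tan(np.radians(p['fov_y'])/2)
    c=np.array(p['R'])@np.array(X)+np.array(p['t'])+dt;x=c[:2]/c[2];r=x@x
    return np.array([p['cx'],p['cy']])+f*x*(1+k*r)
def res(v,full=True):
    o=[]
    for n,u,b,z,cv in obs:
        w=box2w([b[0]+cv*v[7],b[1]+cv*v[3]],M=v[:2],y=v[2])
        o+=list(pr(P[n],[*w,z],v[4] if n=='top' else v[5])-np.array(u))
    return np.array(o+[v[7]/2])
r=least_squares(res,[503,138,-.218,70,0,0,0,0],loss='soft_l1')
print(r.x,np.degrees(r.x[2]));print(res(r.x)[:-1].reshape(-1,2).round(1))
E
```

```text
2.45
[501.922 140.18   -0.22   69.139  -0.256  -0.05    0.032   0.323] -12.633423772331462
[[-0.3 -0.3]
 [ 1.2 -0.3]
 [-0.4  2.3]
 [ 0.3  0.5]
 [-0.1  0.8]
 [-1.5  0.9]
 [-1.9  0.7]
 [ 0.8  0. ]
 [ 0.5 -1.4]
 [-1.   4.3]
 [ 0.6  0.9]
 [-0.4  0.7]
 [ 0.5 -0.3]
 [ 0.4  2.5]
 [-1.6 -0. ]]
```

```bash
sed -i 's/^YAW=.*/YAW=np.radians(-12.63);M0=np.array([501.9,140.2])/' h.py; python3 -c "
from h import *
report([0,106],172)"
```

```text
t 2.45 tcp [526.64  245.809 284.116] box [  1.05  108.463] F [-0.029  0.013  0.594] g 0.003901344988144708 q [-0.57  0.44  0.08  1.96 -0.05  0.75  0.89]
turn needed 0.003438673125618852
shift [ -2.575  -1.009 112.114]
```

Request:
drive_tool:
  targets:
    - [-2,-1,30,0,0]
    - [0,0,35,0,0]
    - [0,0,30,0,0]
    - [0,0,16,0,0]
    - [0,0,0,0,0]

```text
t: 2.95
tool_pos: [523.6, 244.3, 171.0]
ee_rot: [[0.213, 0.977, -0.004], [0.977, -0.213, -0.001], [-0.002, -0.004, -1.0]]
contact_force: [0.2, 0.0, 0.9]
grip_width: -0.002
```

```bash
python3 -c "
from h import *
report([0,106],172)
p=get_image('wrist');save(p,'w2');p=get_image('scene');save(p,'s2')
import cv2;a=cv2.imread('pics/s2.png')[120:290,180:380];cv2.imwrite('pics/s2c.png',cv2.resize(a,None,fx=3.5,fy=3.5))"
```

```text
t 2.95 tcp [523.563 244.306 171.041] box [ -1.624 106.324] F [0.162 0.012 0.882] g -0.001697841672460735 q [-0.56  0.59  0.06  2.04 -0.07  0.52  0.91]
turn needed 0.005423494749270175
shift [-0.334  1.618 -0.965]
```

View pics/w2.png

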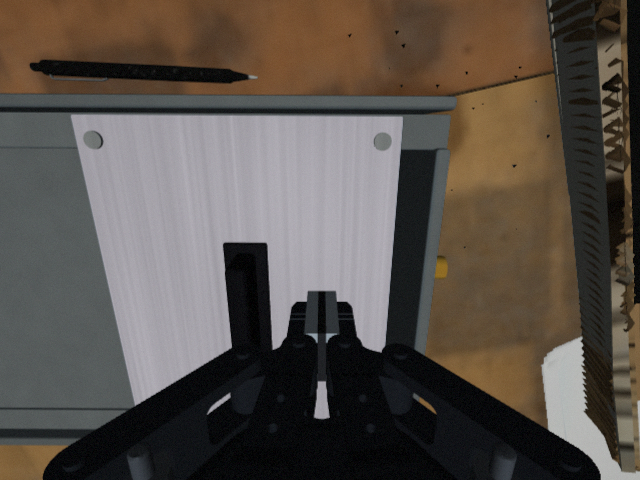

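View pics/s2c.png

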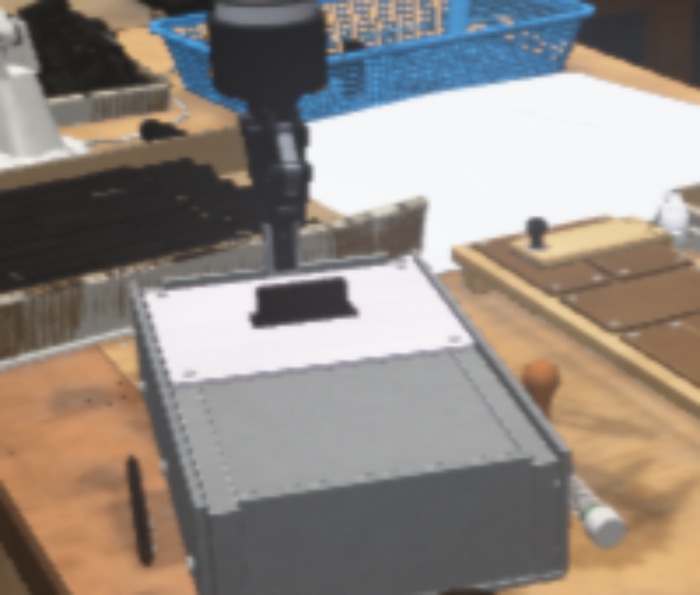

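Request:
drive_tool:
  targets:
    - [-5,1,4,0.005,0]
    - [-10,0,0,0,0]
    - [-10,0,0,0,0]
    - [-15,0,0,0,0]
    - [-15,0,0,0,0]
    - [-15,0,0,0,0]
    - [-15,0,0,0,0]
    - [-15,0,0,0,0]
    - [-15,0,0,0,0]
    - [-10,0,0,0,0]
    - [0,0,0,0,0]

```text
t: 4.15
tool_pos: [499.0, 118.0, 169.4]
ee_rot: [[0.224, 0.974, 0.001], [0.974, -0.224, -0.001], [-0.001, 0.001, -1.0]]
contact_force: [1.1, 1.4, 1.2]
grip_width: -0.001
```

```bash
python3 -c "
from h import *
report([0,-63],167)
p=get_image('wrist');save(p,'w3');p=get_image('top');save(p,'t3')
import cv2;a=cv2.imread('pics/t3.png')[170:335,165:375];cv2.imwrite('pics/t3c.png',cv2.resize(a,None,fx=3.6,fy=3.6))"
```

```text
t 4.15 tcp [499.043 118.033 169.374] box [  2.059 -22.255] F [1.128 1.4   1.19 ] g -0.0007406227533573966 q [-0.35  0.54  0.04  2.18 -0.04  0.42  1.07]
turn needed -0.005892278989759747
shift [-40.755  -1.82    2.396]
```

View pics/w3.png

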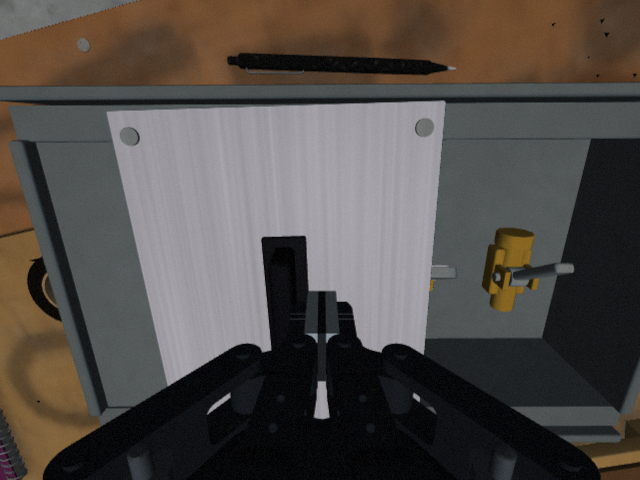

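View pics/t3c.png

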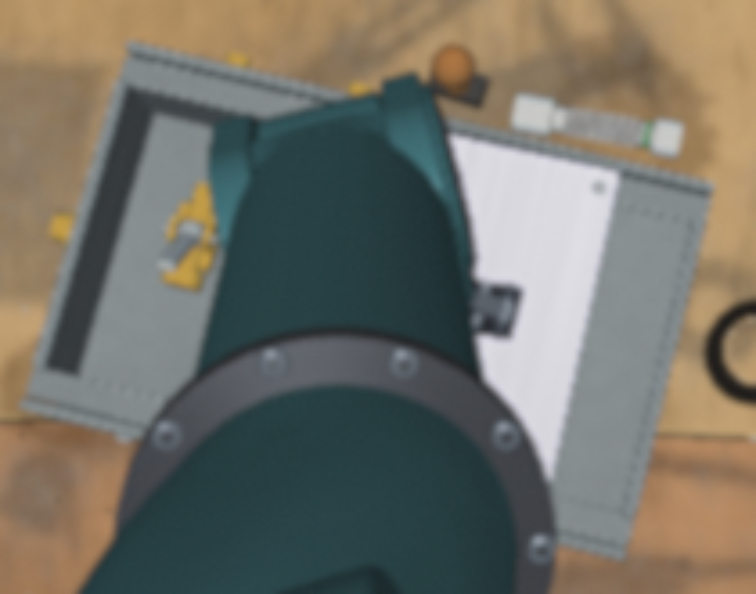

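Request:
drive_tool:
  targets:
    - [-10,-1,2,-0.005,0]
    - [-10,0,0,0,0]
    - [-8,0,0,0,0]
    - [-6,0,0,0,0]
    - [0,0,0,0,0]

```text
t: 4.75
tool_pos: [492.4, 90.9, 168.4]
ee_rot: [[0.214, 0.977, 0.005], [0.977, -0.214, 0.005], [0.006, 0.004, -1.0]]
contact_force: [0.8, 8.8, 12.8]
grip_width: 0.001
```

```bash
python3 -c "
from h import *
report([0,-63],167)
p=get_image('wrist');save(p,'w4');p=get_image('scene');save(p,'s4')
import cv2;a=cv2.imread('pics/s4.png')[120:320,180:380];cv2.imwrite('pics/s4c.png',cv2.resize(a,None,fx=3,fy=3))"
```

```text
t 4.75 tcp [492.42   90.858 168.37 ] box [  1.539 -50.221] F [ 0.759  8.805 12.816] g 0.000859147823038219 q [-0.29  0.53  0.02  2.21 -0.04  0.39  1.12]
turn needed 0.004580215291795753
shift [-12.779  -1.602   1.287]
```

View pics/w4.png

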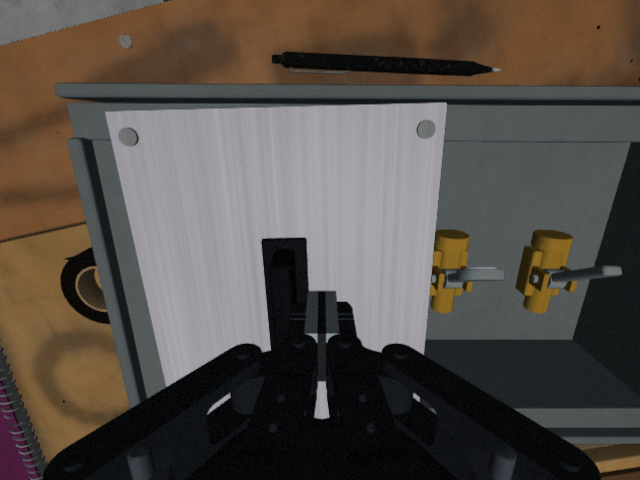

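View pics/s4c.png

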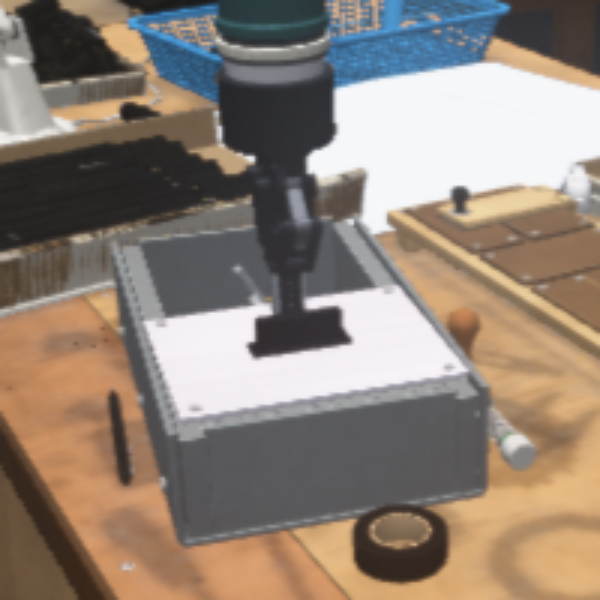

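Request:
drive_tool:
  targets:
    - [0,-1,-8,0.004,0]
    - [0,0,-2,0,0]
    - [0,0,0,0,0]

```text
t: 5.15
tool_pos: [488.5, 86.1, 176.6]
ee_rot: [[0.222, 0.975, -0.002], [0.975, -0.222, -0.002], [-0.002, -0.002, -1.0]]
contact_force: [-0.7, -0.7, 0.1]
grip_width: -0.002
```

Request:
drive_tool:
  targets:
    - [-4,0,0,0,0]
    - [-4,0,0,0,0]
    - [-3,0,0,0,0]
    - [0,0,0,0,0]

```text
t: 5.55
tool_pos: [486.8, 76.0, 176.6]
ee_rot: [[0.222, 0.975, -0.001], [0.975, -0.222, -0.001], [-0.001, -0.001, -1.0]]
contact_force: [-0.0, -0.4, -1.0]
grip_width: 0.001
```

Request:
drive_tool:
  targets:
    - [-3,0,0,0,0]
    - [-2,0,0,0,0]
    - [0,0,0,0,0]

```text
t: 5.85
tool_pos: [486.6, 71.8, 177.0]
ee_rot: [[0.221, 0.975, 0.001], [0.975, -0.221, 0.0], [0.0, 0.001, -1.0]]
contact_force: [0.1, 1.1, -0.8]
grip_width: 0.002
```

```bash
python3 -c "
from h import *
report([0,-63],177)
p=get_image('wrist');save(p,'w5')"
```

```text
t 5.85 tcp [486.614  71.848 177.002] box [  0.029 -70.04 ] F [ 0.112  1.107 -0.816] g 0.0023785417301448214 q [-0.26  0.51  0.03  2.22 -0.03  0.41  1.14]
turn needed -0.002662324715706932
shift [ 7.04  -0.048  0.003]
```

View pics/w5.png

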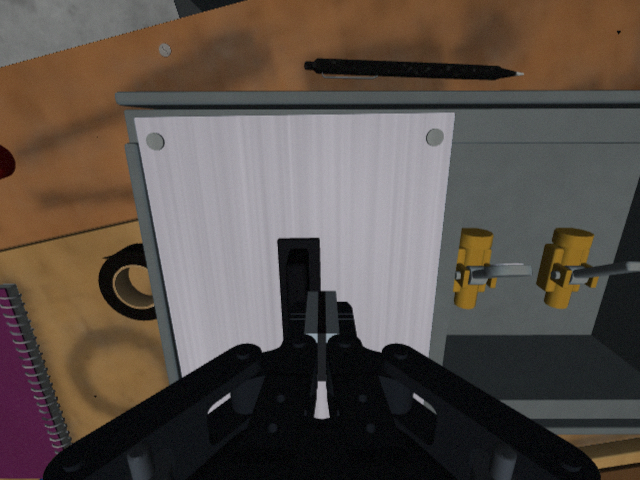

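Request:
drive_tool:
  targets:
    - [-3,0,0,0,0]
    - [-2,0,0,0,0]
    - [0,0,0,0,0]

```text
t: 6.2
tool_pos: [486.6, 70.2, 177.5]
ee_rot: [[0.219, 0.976, 0.004], [0.976, -0.219, 0.004], [0.005, 0.003, -1.0]]
contact_force: [2.1, 7.3, -0.9]
grip_width: -0.001
```

Request:
drive_tool:
  targets:
    - [12,0,0,0,0]
    - [5,0,-40,0,0]
    - [40,15,-40,0,0]
    - [45,15,0,0,0]
    - [40,10,0,0,0]
    - [0,0,0,0,0]

```text
t: 6.8
tool_pos: [554.2, 198.6, 251.8]
ee_rot: [[0.214, 0.977, 0.004], [0.977, -0.214, 0.004], [0.005, 0.003, -1.0]]
contact_force: [0.1, -0.4, 0.5]
grip_width: -0.002
```

```bash
python3 - <<'E'
from h import *
report([-45,42],177)
p=get_image('wrist');save(p,'w6');q=get_image('scene');save(q,'s6')
for n,im in(('w',p),('s',q)):
  for k in('marked_tip','valve_marked','valve_plain','handle_plain','cover_lug','cover'):
    f=landmark_of if k!='handle_plain' else spot_in
    print(n,k,[(np.round(l['location']),round(l['score'],2),w2box(atz(im,l['location'],{'marked_tip':62,'cover_lug':107,'cover':78}.get(k,6)))) for l in f(im,k)[:2]])
a=cv2.imread('pics/s6.png')[120:320,180:380];cv2.imwrite('pics/s6c.png',cv2.resize(a,None,fx=3,fy=3))
E
```

```text
t 6.8 tcp [554.181 198.601 251.834] box [38.246 68.419] F [ 0.078 -0.399  0.455] g -0.001848351566572214 q [-0.45  0.48  0.04  1.97 -0.03  0.68  0.97]
turn needed 0.005184890166104461
shift [-26.367 -83.599  74.457]
w marked_tip [(array([287., 186.]), 0.97, array([-0.481, 43.437]))]
w valve_marked [(array([291., 194.]), 0.6, array([16.68 , 41.418])), (array([369., 198.]), 0.48, array([ 20.028, 116.874]))]
w valve_plain [(array([369., 199.]), 0.61, array([ 21.499, 117.241]))]
w handle_plain [(array([373., 192.]), 0.62, array([ 13.787, 120.493]))]
w cover_lug [(array([ 91., 209.]), 0.93, array([  6.99 , -82.393])), (array([288., 188.]), 0.48, array([-7.148, 48.241]))]
w cover [(array([121., 200.]), 0.62, array([  6.946, -79.104]))]
s marked_tip [(array([265., 223.]), 0.52, array([-2.193, 47.833]))]
s valve_marked []
s valve_plain [(array([270., 234.]), 0.65, array([ 17.465, 102.022]))]
s handle_plain [(array([264., 214.]), 0.44, array([ 26.993, 228.655]))]
s cover_lug [(array([280., 233.]), 0.66, array([  -0.608, -105.415])), (array([269., 232.]), 0.61, array([-21.407, -96.749]))]
s cover [(array([282., 239.]), 0.86, array([  7.383, -76.729]))]
```

View pics/w6.png

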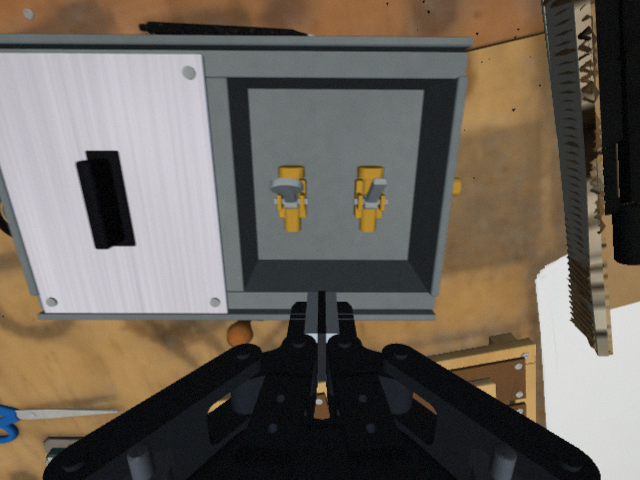

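View pics/s6c.png

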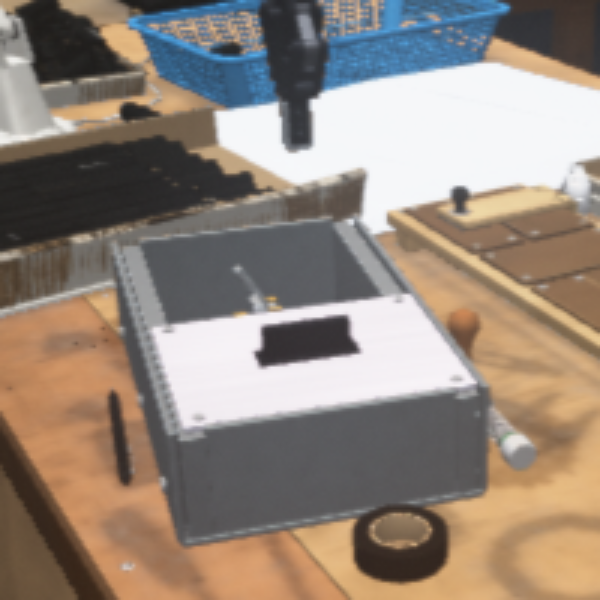

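```bash
python3 -c "
from h import *
report([-48,42],200)"
```

```text
t 7.5 tcp [552.064 191.453 251.144] box [37.744 60.981] F [ 0.461 -0.794  0.013] g -0.0009535773852586881 q [-0.44  0.48  0.04  1.98 -0.03  0.68  0.97]
turn needed -0.00258244009988573
shift [-19.203 -85.697  51.14 ]
```

Request:
drive_tool:
  targets:
    - [-7,-30,0,0,0]
    - [-6,-30,0,0,0]
    - [-6,-25,0,0,0]
    - [0,0,20,0,0]
    - [0,0,20,0,0]
    - [0,0,0,0,0]
    - [0,0,0,0,0]

```text
t: 8.2
tool_pos: [465.1, 191.9, 211.2]
ee_rot: [[0.221, 0.975, -0.0], [0.975, -0.221, -0.0], [-0.0, -0.0, -1.0]]
contact_force: [0.7, 0.1, 0.2]
grip_width: -0.005
```

```bash
python3 -c "
from h import *
report([-46,42],136)
p=get_image('wrist');save(p,'w7');q=get_image('top');save(q,'t7')
import cv2;a=cv2.imread('pics/t7.png')[170:335,165:375];cv2.imwrite('pics/t7c.png',cv2.resize(a,None,fx=3.6,fy=3.6))"
```

```text
t 8.2 tcp [465.092 191.922 211.177] box [-47.227  42.422] F [0.67  0.064 0.207] g -0.005313367441819683 q [-0.51  0.46  0.04  2.18 -0.03  0.5   0.9 ]
turn needed -0.002448059696318783
shift [-0.395  1.25  75.176]
```

View pics/w7.png

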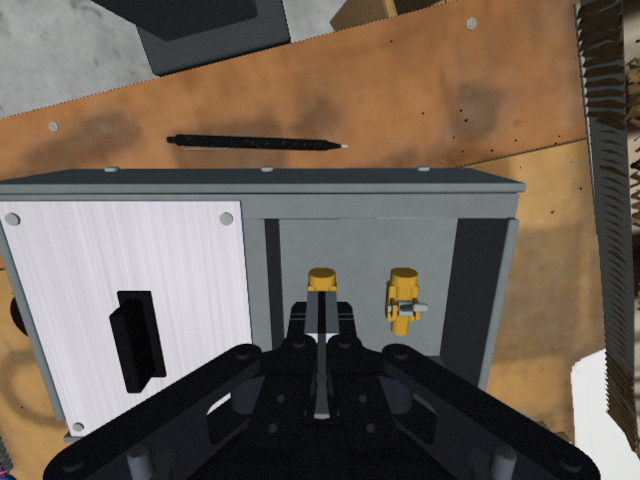

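Request:
drive_tool:
  targets:
    - [0,0,20,0,0]
    - [0,0,20,0,0]
    - [0,0,20,0,0]
    - [0,0,15,0,0]
    - [0,0,0,0,0]

```text
t: 8.8
tool_pos: [464.8, 191.8, 135.3]
ee_rot: [[0.221, 0.975, -0.002], [0.975, -0.221, -0.001], [-0.001, -0.001, -1.0]]
contact_force: [-0.0, -0.1, -0.1]
grip_width: -0.001
```

```bash
python3 -c "
from h import *
report([-46,42],136)
p=get_image('wrist');save(p,'w8');p=get_image('scene');save(p,'s8')
import cv2;a=cv2.imread('pics/s8.png')[120:320,180:380];cv2.imwrite('pics/s8c.png',cv2.resize(a,None,fx=3,fy=3))"
```

```text
t 8.8 tcp [464.828 191.791 135.324] box [-47.456  42.237] F [-0.015 -0.133 -0.134] g -0.0007478562924134773 q [-0.5   0.6   0.02  2.21 -0.04  0.33  0.91]
turn needed -0.0024311691553993153
shift [-0.234  1.456 -0.678]
```

View pics/w8.png

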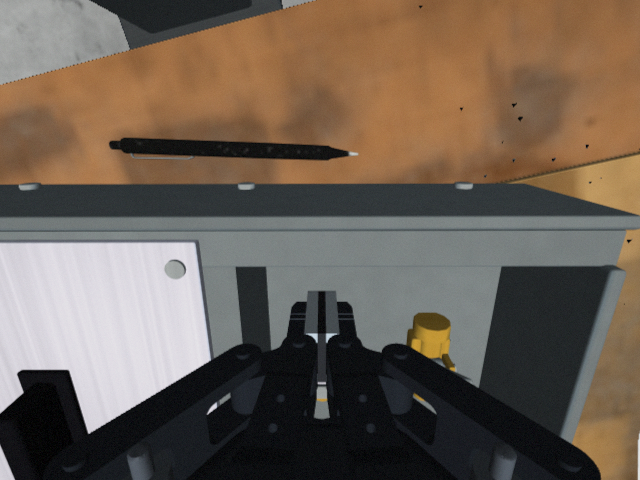

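View pics/s8c.png

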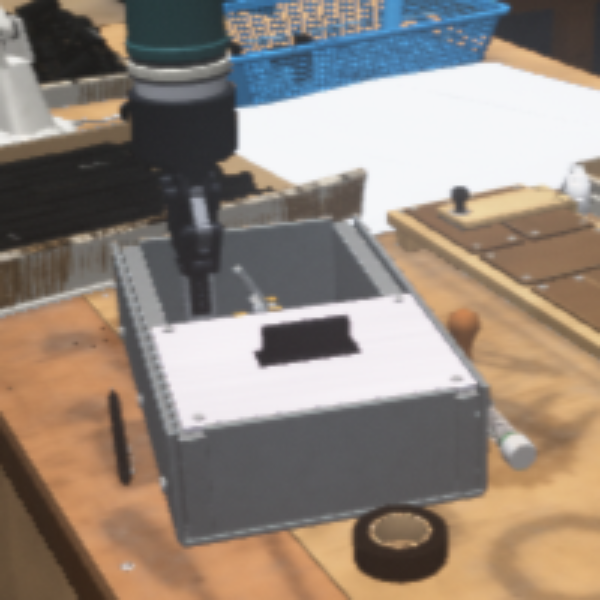

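Request:
drive_tool:
  targets:
    - [0,8,0,0,0]
    - [0,8,0,0,0]
    - [0,8,0,0,0]
    - [0,8,0,0,0]
    - [0,8,0,0,0]
    - [0,8,0,0,0]
    - [0,5,0,0,0]
    - [0,0,0,0,0]

```text
t: 9.7
tool_pos: [518.1, 179.8, 136.1]
ee_rot: [[0.222, 0.975, 0.002], [0.975, -0.222, 0.0], [0.001, 0.002, -1.0]]
contact_force: [0.6, -0.8, 0.5]
grip_width: -0.002
```

Request:
drive_tool:
  targets:
    - [0,3,0,0,0]
    - [0,3,0,0,0]
    - [0,0,0,0,0]

```text
t: 10.0
tool_pos: [522.6, 178.9, 135.9]
ee_rot: [[0.221, 0.975, 0.0], [0.975, -0.221, -0.0], [-0.0, 0.0, -1.0]]
contact_force: [-0.5, 0.2, 0.4]
grip_width: 0.003
```

```bash
python3 -c "
from h import *
report([16,42],136)
p=get_image('wrist');save(p,'w9');p=get_image('scene');save(p,'s9')
import cv2;a=cv2.imread('pics/s9.png')[120:320,180:380];cv2.imwrite('pics/s9c.png',cv2.resize(a,None,fx=3,fy=3))"
```

```text
t 10.0 tcp [522.644 178.852 135.944] box [11.791 42.253] F [-0.538  0.247  0.406] g 0.002925701404822904 q [-0.42  0.63  0.02  2.11 -0.02  0.41  0.96]
turn needed -0.0023491964644717367
shift [-0.243  4.21  -0.056]
```

View pics/w9.png

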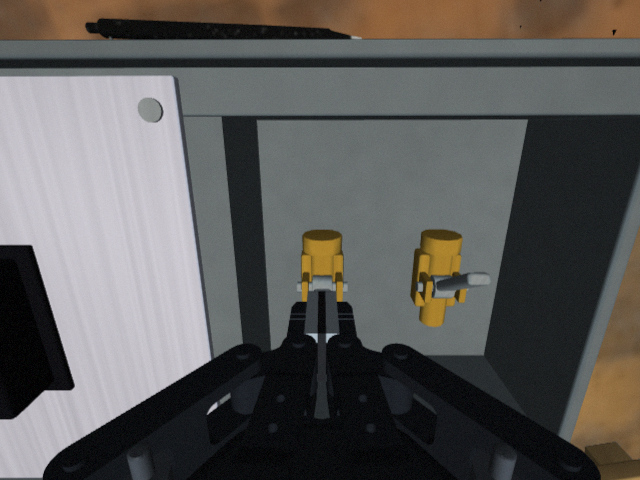

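View pics/s9c.png

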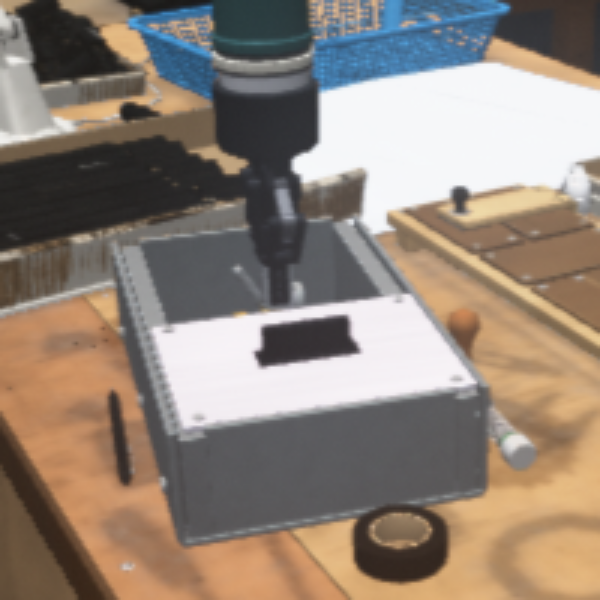

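The disc is now on the far side (scene crop about (297,292)). I'll continue until the stop shows as a force.

Request:
drive_tool:
  targets:
    - [0,3,0,0,0]
    - [0,3,0,0,0]
    - [0,0,0,0,0]

```text
t: 10.4
tool_pos: [528.6, 177.4, 136.0]
ee_rot: [[0.221, 0.975, 0.0], [0.975, -0.221, -0.0], [-0.0, 0.0, -1.0]]
contact_force: [-1.1, -0.1, -0.8]
grip_width: -0.002
```

Request:
drive_tool:
  targets:
    - [0,3,0,0,0]
    - [0,0,0,0,0]

```text
t: 10.6
tool_pos: [531.7, 176.7, 136.1]
ee_rot: [[0.221, 0.975, 0.0], [0.975, -0.221, -0.0], [0.0, 0.0, -1.0]]
contact_force: [-1.1, -0.3, -0.3]
grip_width: -0.001
```

Request:
drive_tool:
  targets:
    - [0,3,0,0,0]
    - [0,0,0,0,0]

```text
t: 10.8
tool_pos: [534.7, 176.1, 136.2]
ee_rot: [[0.221, 0.975, 0.001], [0.975, -0.221, -0.0], [0.0, 0.001, -1.0]]
contact_force: [-1.0, 0.4, 0.4]
grip_width: -0.001
```

Request:
drive_tool:
  targets:
    - [0,3,0,0,0]
    - [0,0,0,0,0]

```text
t: 11.0
tool_pos: [537.7, 175.4, 136.2]
ee_rot: [[0.221, 0.975, 0.001], [0.975, -0.221, 0.0], [0.0, 0.001, -1.0]]
contact_force: [0.1, -1.0, -1.1]
grip_width: -0.001
```

```bash
python3 -c "
from h import *
report([16,42],136)
p=get_image('wrist');save(p,'w10');p=get_image('scene');save(p,'s10')
import cv2;a=cv2.imread('pics/s10.png')[170:270,210:330];cv2.imwrite('pics/s10c.png',cv2.resize(a,None,fx=6,fy=6,interpolation=2))"
```

```text
t 11.0 tcp [537.718 175.397 136.18 ] box [27.255 42.177] F [ 0.137 -0.987 -1.072] g -0.0009667935792331111 q [-0.41  0.64  0.02  2.08 -0.02  0.42  0.97]
turn needed -0.002719569325520421
shift [ -0.208 -11.255   0.171]
```

View pics/w10.png

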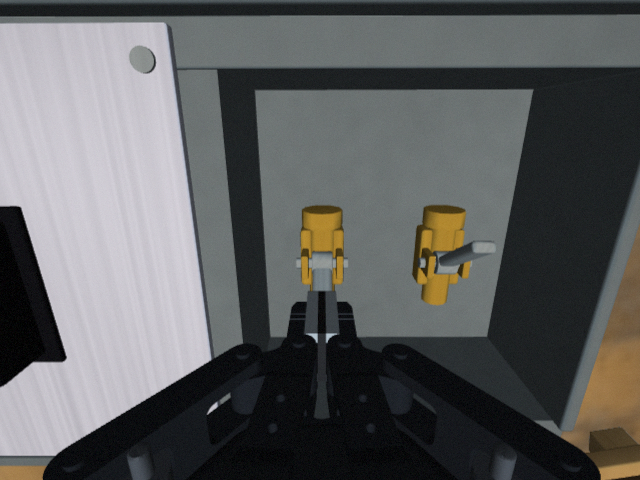

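View pics/s10c.png

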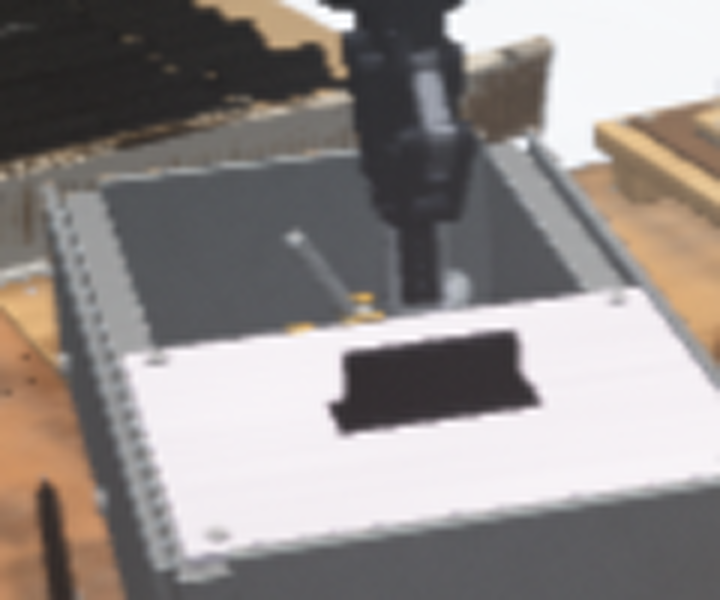

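Request:
drive_tool:
  targets:
    - [0,2,0,0,0]
    - [0,2,0,0,0]
    - [0,0,0,0,0]

```text
t: 11.4
tool_pos: [541.4, 174.6, 136.1]
ee_rot: [[0.221, 0.975, 0.0], [0.975, -0.221, 0.0], [0.0, 0.0, -1.0]]
contact_force: [-0.7, 0.7, -0.6]
grip_width: 0.001
```

Request:
drive_tool:
  targets:
    - [0,2,0,0,0]
    - [0,2,0,0,0]
    - [0,0,0,0,0]

```text
t: 11.7
tool_pos: [543.9, 174.1, 135.9]
ee_rot: [[0.22, 0.975, -0.003], [0.975, -0.22, -0.0], [-0.001, -0.003, -1.0]]
contact_force: [-4.0, 1.3, 1.2]
grip_width: -0.001
```

Request:
drive_tool:
  targets:
    - [0,3,0,0,0]
    - [0,2,0,0,0]
    - [0,0,0,0,0]

```text
t: 12.0
tool_pos: [544.9, 174.0, 135.7]
ee_rot: [[0.219, 0.976, -0.011], [0.976, -0.219, -0.001], [-0.003, -0.01, -1.0]]
contact_force: [-11.1, 3.0, 7.9]
grip_width: 0.005
```

Request:
drive_tool:
  targets:
    - [0,-10,0,0,0]
    - [0,-15,0,0,0]
    - [0,-15,0,0,0]
    - [0,0,-30,0,0]
    - [0,0,-40,0,0]
    - [0,0,-40,0,0]
    - [0,35,0,0,0]
    - [0,35,0,0,0]
    - [0,0,0,0,0]

```text
t: 12.9
tool_pos: [584.0, 164.3, 247.4]
ee_rot: [[0.225, 0.974, 0.009], [0.974, -0.225, 0.0], [0.002, 0.008, -1.0]]
contact_force: [-0.1, -0.7, -0.1]
grip_width: 0.002
```

```bash
python3 - <<'E'
from h import *
report()
p=get_image('wrist');save(p,'w11');q=get_image('scene');save(q,'s11')
for k in('marked_tip','cover','cover_lug'):
    print(k,[(np.round(l['location']),round(l['score'],2),w2box(atz(p,l['location'],{'marked_tip':60,'cover_lug':107}.get(k,78)))) for l in landmark_of(p,k)[:2]])
a=cv2.imread('pics/s11.png')[170:270,210:330];cv2.imwrite('pics/s11c.png',cv2.resize(a,None,fx=6,fy=6,interpolation=2))
E
```

```text
t 12.9 tcp [584.026 164.325 247.435] box [74.864 41.499] F [-0.089 -0.697 -0.064] g 0.0022145206092316376 q [-0.38  0.51  0.04  1.93 -0.02  0.69  1.02]
turn needed -0.006527272081250812
marked_tip [(array([321., 196.]), 0.74, array([44.409, 43.096]))]
cover [(array([140., 151.]), 0.7, array([  7.607, -82.633]))]
cover_lug [(array([115., 151.]), 0.59, array([  5.664, -82.754]))]
```

View pics/w11.png

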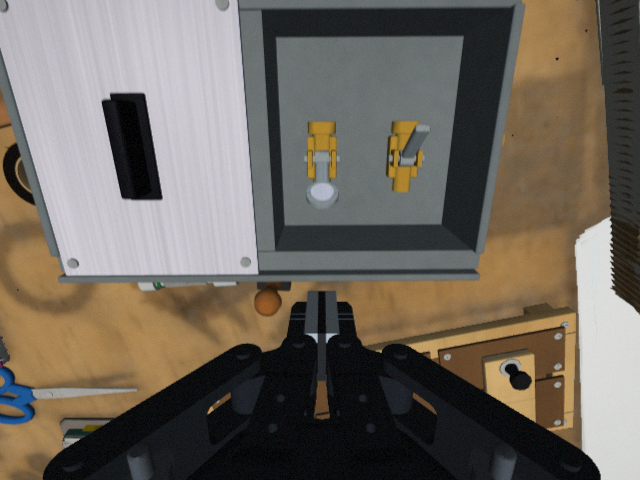

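View pics/s11c.png

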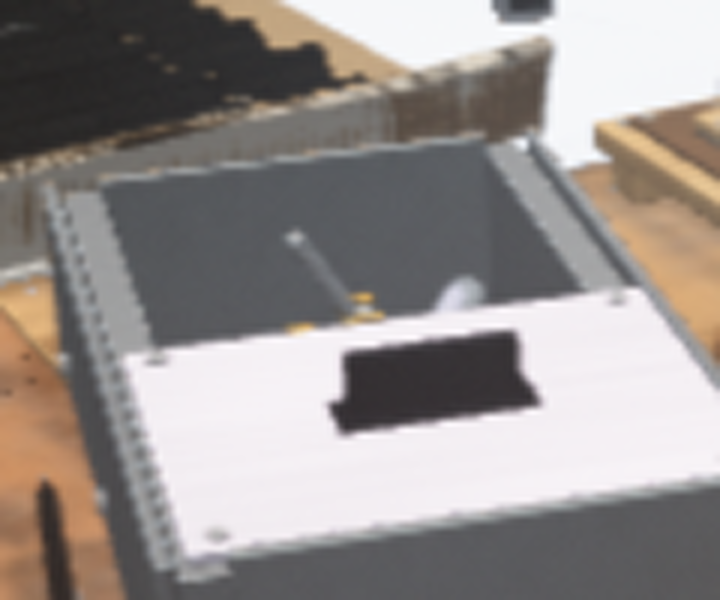

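```bash
python3 -c "
from h import *
s=get_state();print(s['contact_force'],s['dq']);print(close_job())"
```

```text
[-0.324  0.275 -0.021] [-0.001 -0.001 -0.002 -0.002  0.001 -0.001  0.003]
the job is handed in; nothing more can be done
None
```

The cover is slid aside to its stop and the disc-marked handle is fully shut. I handed the job in at about 13 s, and no verdict came back.

- **Cover:** I pushed it along −y by its lug until it stopped against the end lip at about 7 N. The last picture puts it at box y ≈ −83 mm.
- **Marked handle:** This was the one at y +42. I pushed it toward +x until it met its stop at about 11 N. The last wrist picture shows the disc on the far side at x ≈ 44 mm. About 39 mm is expected, and my box frame reads roughly 5–7 mm high in x there, so this fits fully shut.
- **Left alone:** The plain handle looks unmoved. The arm was not taken near the loose items, and the ones in the last wrist view look where they were. The pen, screwdriver and tape were not checked fully at the end.
- **Finish:** The gripper was clear, with the fingertips about 160 mm up and the wrist force near zero.

**Problems along the way:**
- **Fingertip reach:** Shut, the fingertips reach about 86 mm ahead of the TCP, not the 73 mm I first assumed. Midway through the slide they pressed lightly on the cover plate, at about 13 N, until I raised them.
- **Camera scale:** The top and wrist pictures measured the box about 2–4% too small. I fitted a lens-distortion correction from the known box and cover sizes to place the box.

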